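# Hardness test on a clamped plaster sample

## Task

Screw the ring cap of the tilted sample pot fully home (clockwise as seen from above), then take the spring hardness tester out of its rack and press its tip into the circle drawn on the plaster disc, holding the tester square to the disc and pushing gently until the plunger is about halfway in (about 4 N). Finish while still holding it there in the gripper, pressed and steady, without letting go, and leave everything else on the bench alone.

Things in the scene. Friction and masses are not known exactly. Their poses are not given: they have to be found in the camera images.
- holder: fixed sample holder: steel base plate 130 x 110 x 12 mm and a wood wedge, carrying an aluminium pot 58 mm in diameter. The pot's axis starts 55 mm above the origin and leans 0.35 rad from vertical to the holder's -x side (roughly towards the robot). Origin: centre of the base's underside; z up. Nothing stands within 25 mm of the ring cap.
- ring_top (a point): centre of the top face of the pot's ring cap: knurled steel ring, outer diameter 64, inner 43, height 24 mm, the plaster disc showing inside. z: the pot's axis, out of the ring (0.35 rad from vertical). Under the ring the pot is slimmer for 40 mm. A dark pip on top, on the point's +x side, turns with the ring and stands over the pot's short dark upright rib (far side) when home.
- ring_cap (a joint): angle of the ring cap, rad: 0 = screwed fully home (a hard stop), positive = loosened, counter-clockwise as seen from above along the pot's axis, up to 1.5. The steep thread goes home in less than a quarter turn; the ring does not move along its axis. It turns with 0.12 N m of friction and stays where it is left.
- disc: grey-white cast plaster disc in the pot, 43 mm in diameter, seen through the ring; its flat top lies 5 mm below the ring's top face. Origin: centre of its underside, 8 mm below its top; z: the pot's axis. It sits tight in the pot and may be turned to any angle. Fragile: it cracks above 15 N.
- spot (a point): centre of the black circle (15 mm in diameter) drawn on the plaster disc, on its top surface, 9 mm off the pot's axis. z: square out of the disc (the pot's axis).
- rack: fixed wooden rack 70 x 170 x 90 mm, long along its own y, with two 22 mm through holes in its 20 mm top plate, at y = -50 and +50 mm; the top face is at z = 90 mm. Origin: centre of its underside. The hardness tester stands in one hole, a wooden modelling tool in the other.
- tester: spring hardness tester, about 250 g, steel with a black grip and flat dial on top, upright and loose in the rack. Origin on its axis under its collar, which rests on the rack; z up its axis. Diameters: collar 32 mm (z 0 to 6), grip 24 (z 6 to 52), head 32 (z 52 to 62), barrel 18 (z 0 to -40), plunger 8 (down to z -60 when out). Lift at least 65 mm to clear the rack.
- tester_tip (a point): centre of the flat end of the tester's plunger, 60 mm below the tester's origin on its axis when the plunger is out; it goes with the plunger. Axes as the tester's.
- plunger (a joint): how far the tester's plunger is pushed in, m: 0 = out, 0.012 = all the way in. Spring loaded: 1 N at first touch, 4 N halfway (0.006), 7 N at the end (0.5 N per mm).
- modeller: bystander: wooden modelling tool standing in the rack's other hole; waisted handle up to 22 mm thick, pointed top 78 mm above the rack. Origin at its collar's underside, on the rack's top.
- tin: bystander: paint tin 86 mm in diameter, 105 mm high, loose on the bench. Origin: centre of underside.
- pigment_jar: bystander: small glass jar 44 mm in diameter, 55 mm high, loose on the bench. Origin: centre of underside.
- wood_block: bystander: dark wood block 60 x 90 x 40 mm, loose on the bench. Origin: centre of underside.

How it is judged (in metres and radians):
On the way, in this order (a step that is already met when the one before it is completed fails the run):
1. the ring cap is screwed home (value of joint ring_cap below 0.1 rad), for 0.2 s.
2. the tester is lifted clear of its rack by the fingers (z of tester_tip in the frame of rack above 0.085 m and contact force between the fingers and tester above 2 N), for 0.2 s.
At the end, for the whole second after the job is handed in: The ring cap is home (within 0.12 rad of its stop); the tester, held in the fingers and still, has its tip on the disc within 7 mm of the circle's centre, its axis within 0.15 rad of square to the disc, and its plunger pushed in 3 to 9 mm of its 12 mm (1 to 9 N on the disc) (value of joint ring_cap below 0.12 rad and distance between tester_tip and spot below 0.007 m and angle between the z axis of tester and the z axis of spot, either way round below 0.15 rad and value of joint plunger between 0.003 and 0.009 m and contact force between tester and disc between 1 and 9 N and contact force between the fingers and tester above 2 N and linear speed of tester below 0.02 m/s); the arm keeps its last pose, push and grip.
It fails at once if the plaster disc is pressed with more than 15 N (contact force between anything else and disc above 15 N).
It fails at once if the modelling tool is disturbed (moved over 30 mm) (distance of modeller from where it was at the start of the episode above 0.03 m).
It fails at once if the paint tin is disturbed (moved over 30 mm) (distance of tin from where it was at the start of the episode above 0.03 m).
It fails at once if the jar is disturbed (moved over 30 mm) (distance of pigment_jar from where it was at the start of the episode above 0.03 m).
It fails at once if the wood block is disturbed (moved over 30 mm) (distance of wood_block from where it was at the start of the episode above 0.03 m).
It also fails if it takes over 58 s, if anything falls off the work surface, if the arm or the gripper's body presses on something with over 40 N, if the wrist force passes 120 N, or if a joint passes its speed limit or range.

## Robot

A 6-joint arm with a two-finger parallel gripper is mounted at the origin on the work surface. World frame = base frame: x ahead of the robot, y to its left, z up, the work surface at z = 0. Lengths are in m, angles in degrees, forces in N, time in s.
With the tool pointing down it reaches from about 0.4 to 0.825 m from the base axis. Payload 7 kg.
Tool frame: the origin (TCP) lies on the centre line of the jaws, within the pads' length; the fingertips stand 8 mm ahead of it and the grasp point (between the pads) lies 11 mm behind it; z points along the fingers, y is the line along which they close (so a half turn about z gives the same grasp; the last joint's range is limited). The gripper opens to 88 mm and grips with 3 to 60 N. Pads are 19 mm wide; open, the fingers measure 130 mm over their backs; the gripper's body (78 mm by 193 mm) begins 47 mm behind the grasp point.
Start: joints at [89.559, 20.546, 0.682, 0, -70.136, -16.507], TCP at [0.197, 0.646, 0.235] pointing down, gripper open.
Joint ranges: [-176.03, 176.03], [-82.01, 121.73], [-58.28, 71.71], [-173.87, 95.51], [-174.79, -0.11], [-173.66, 173.66]. Speed limits (degrees/s): [136.94, 136.94, 172.46, 180, 180, 180].

## Interface

Orientations are given as [roll, pitch, yaw] about the fixed x, y, z axes, in that order (R = Rz(yaw) Ry(pitch) Rx(roll)).
In Python, from plant import r gives the robot as it stands.
- The arm moves only by the tool carry_out, never from a script. Its argument "targets" is a list of rows, each a list of 6 numbers: the shift along the tool's x, y, z scaled (see below), then the turn, a rotation vector about the tool's x, y, z scaled (see below). A call has 1 to 5 rows; each row shifts and turns the commanded pose from where the row before left it, along the tool's axes as they then stand; what a row does not reach is not made up. The controller multiplies each number of a shift by 0.5 m and each number of a turn by 60 degrees. A row lasts 1/8 s, in which the tool goes at most 62.5 mm and 10.7 degrees, less where a joint would pass 70% of its speed; a pose out of reach is approached as far as the arm can. A call with a number of a shift or a turn outside -1 to 1 is refused whole. A call with a gripper value outside its range is refused whole. "hand" is the opening, from 0 (shut) to 1 (fully open), set as the call begins (left out, the last holds). The fingers move at their own pace and stop on an object; "squeeze" is the grip in N (left out, the last holds). Time passes only in rows, so rows that do not move let the fingers close. It gives the time, the measured TCP pose, the force, the opening and the grip force at its end, in the units of the state.
- r.get_state(): the state, without advancing time (a new reading comes with each control period).
- r.capture(name): name is "scene" or "top"; returns the picture (384x512x3 uint8, red, green, blue); there is no depth.
- r.camera_info(name): a dict with "K" (3x3 intrinsics, pixels), "distortion" ([k1, k2, p1, p2, k3] as OpenCV has them; the pictures are not rectified), "eye" and "attitude" of the camera in the world. Camera axes: x right, y down, z forward; pixel columns grow to the right and rows downward; lengths in m; the calibration is good to about 2 mm. A picture is of the moment at which its call begins. camera_info takes no time and is no camera call.
- r.close_job(): hands the job in; it is judged then, once.
The state is a dict: "time_s": time; "joints": joint angles; "qd": joint speeds; "joint_torque": joint torques, N m; "tcp_pos": TCP position; "eef_rot": TCP orientation; "contact_force": force on the tool from outside, world axes, zero at the start; "moment": the same for the moment, N m; "gripper_width": finger opening in m; "gripper_force": force on a finger pad.
Only numpy, scipy, OpenCV 4.12 (cv2) and the standard library are available. Lean on these libraries where they do the work, as an engineer would, in place of code of your own. Each camera call takes 0.05 s, during which the arm holds its last target. There are 200 camera calls.

## Working session

There is one attempt and no reset: what is moved stays moved. The work goes in short steps, Python scripts to look and compute and a tool call to move; the robot and the scene stay as the last step left them, time stands still between calls to the robot, and variables do not carry over. Pictures are saved under pics/ and viewed, at most 10 in all, crops included, and the job is handed in when it is done.

Besides the shell and the picture viewer there is one more tool, called after "Call:" in YAML: its name, and indented under it one key for each argument. carry_out: Moves the arm, as the interface text tells. Its arguments: {"type":"object","properties":{"targets":{"type":"array","items":{"type":"array","items":{"type":"number","minimum":-1,"maximum":1}}},"hand":{"type":"number"},"squeeze":{"type":"number"}},"required":["targets"]}

```bash
ls; mkdir -p pics
python3 - <<'E'
from plant import r
import cv2
for n in("scene","top"):
    cv2.imwrite(f"pics/{n}0.png",r.capture(n)[:,:,::-1]); i=r.camera_info(n); print(n,i)
print(r.get_state())
E
```

```text
pics
scene {'K': array([[429.09957384,   0.        , 248.22660818],
       [  0.        , 429.09957384, 197.41071341],
       [  0.        ,   0.        ,   1.        ]]), 'distortion': array([-0.05150733,  0.        ,  0.        ,  0.        ,  0.        ]), 'eye': array([1.20524061, 0.07212   , 0.82216024]), 'attitude': array([-136.96925442,   -0.92281342,  100.0072535 ])}
top {'K': array([[398.61823413,   0.        , 256.86313753],
       [  0.        , 398.61823413, 190.80596416],
       [  0.        ,   0.        ,   1.        ]]), 'distortion': array([-0.12344733,  0.        ,  0.        ,  0.        ,  0.        ]), 'eye': array([ 0.49906223, -0.03013469,  1.01043352]), 'attitude': array([-175.43230825,    0.24819739,  -90.8757062 ])}
{'time_s': 0.1, 'joints': array([ 8.95582974e+01,  2.05872408e+01,  6.38781980e-01, -1.81461056e-02,
       -7.01355823e+01, -1.65046708e+01]), 'qd': array([ 0.11677979, -0.15382424,  0.10590482,  0.09054079, -0.0621183 ,
        0.03064409]), 'joint_torque': array([-1.34024787e-03, -5.84164953e+01,  2.93750435e+01,  7.01558903e+00,
        1.01313862e-02, -4.87436625e-05]), 'tcp_pos': array([0.19667003, 0.64526602, 0.23371427]), 'eef_rot': array([ 1.79914575e+02, -7.52126690e-03, -1.69525463e+01]), 'contact_force': array([-0.85773636,  0.80272041, -0.52778087]), 'moment': array([ 0.02621694, -0.03489319, -0.01887404]), 'gripper_force': 0.0, 'gripper_width': 0.08781044596189803}
```

View pics/scene0.png

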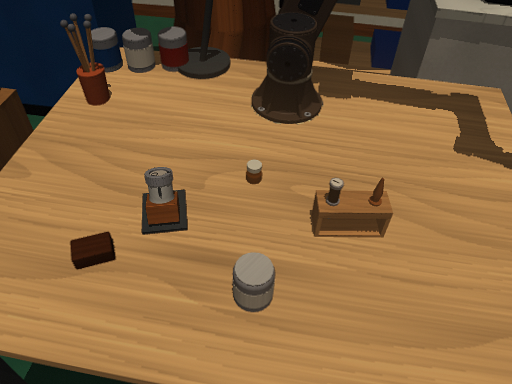

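View pics/top0.png

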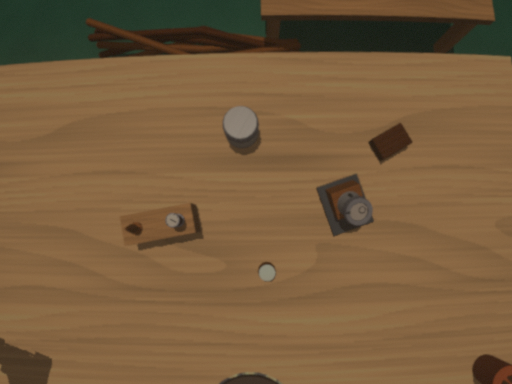

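The scene view shows the holder at (163,200), tester at (335,190), modeller at (377,192), tin at (254,280), jar at (254,171) and block at (92,249). In the top view the ring is at (356,209), tester at (174,220), modeller at (133,229) and jar at (267,272).

Run:
```python
import cv2,numpy as np
s=cv2.imread("pics/scene0.png");t=cv2.imread("pics/top0.png")
def c(im,x,y,w,h,f):return cv2.resize(im[y:y+h,x:x+w],None,fx=f,fy=f,interpolation=cv2.INTER_CUBIC)
a=c(s,135,160,66,50,6);b=c(t,315,172,66,50,6)
d=c(s,310,170,66,50,6);e=c(t,115,200,66,50,6)
cv2.imwrite("pics/crop0.png",np.vstack([np.hstack([a,b]),np.hstack([d,e])]))
```

```text
(no output)
```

View pics/crop0.png

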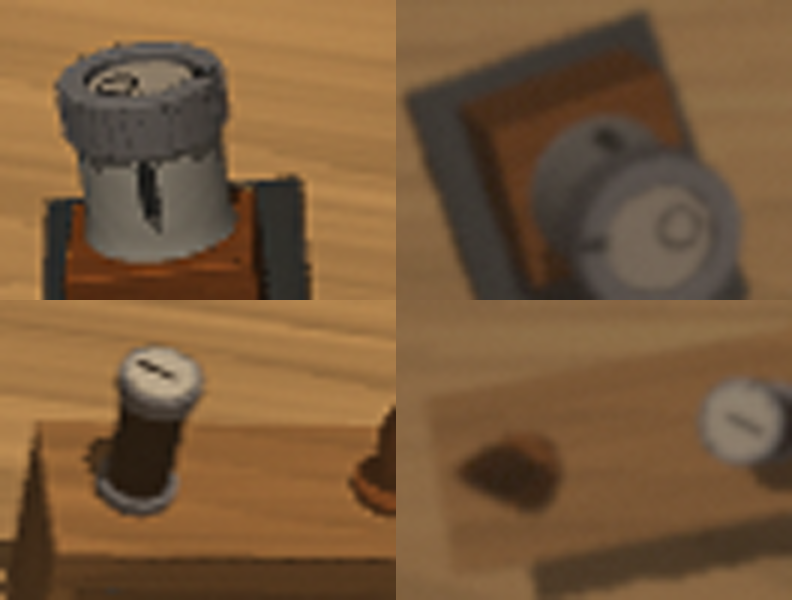

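Crops: pip at top-view (348.5,212.5), on the left of the ring, against the rib at (350,195): about 75–80° loosened. The circle is at (362,210) in top and (154,174) in scene. I'll measure with finer crops.

```bash
cat > h.py <<'E'
import numpy as np,cv2,os
from scipy.spatial.transform import Rotation as Ro
from plant import r
I={n:r.camera_info(n) for n in("scene","top")}
def ray(n,p):
    i=I[n];u=cv2.undistortPoints(np.array([[p]],float),i["K"],i["distortion"])[0,0]
    d=Ro.from_euler("xyz",i["attitude"],degrees=True).apply([u[0],u[1],1]);return i["eye"],d/np.linalg.norm(d)
def plane(n,p,z):
    e,d=ray(n,p);return e+d*(z-e[2])/d[2]
def onplane(n,p,q,nv):
    e,d=ray(n,p);return e+d*(np.dot(q-e,nv)/np.dot(d,nv))
def tri(ps,pt):
    e1,d1=ray("scene",ps);e2,d2=ray("top",pt)
    s=np.linalg.lstsq(np.c_[d1,-d2],e2-e1,rcond=None)[0]
    a,b=e1+s[0]*d1,e2+s[1]*d2;return (a+b)/2,np.linalg.norm(a-b)
def proj(n,P):
    i=I[n];Rc=Ro.from_euler("xyz",i["attitude"],degrees=True).inv()
    X=Rc.apply(np.atleast_2d(P)-i["eye"]);return cv2.projectPoints(X,np.zeros(3),np.zeros(3),i["K"],i["distortion"])[0][:,0]
E
python3 - <<'E'
from h import *
s=cv2.imread("pics/scene0.png");t=cv2.imread("pics/top0.png")
def c(im,x,y,w,h,f):
    a=cv2.resize(im[y:y+h,x:x+w],None,fx=f,fy=f,interpolation=cv2.INTER_CUBIC)
    return cv2.convertScaleAbs(a,alpha=1.4)
a=c(s,142,164,33,25,12);b=c(t,340,192,33,36,12)
a=np.vstack([a,np.zeros((132,396,3),np.uint8)])
m=np.hstack([a,b])
for k in range(0,792,60):cv2.putText(m,str(k),(k,428),0,.3,(0,255,255),1)
cv2.imwrite("pics/crop1.png",m)
# bright-white blobs: tester head, disc
for n,im,box in(("scene",s,(322,172,30,22)),("top",t,(160,205,30,30)),("scene",s,(142,164,34,24)),("top",t,(338,190,36,38))):
    x,y,w,h=box;q=cv2.cvtColor(im[y:y+h,x:x+w],cv2.COLOR_BGR2HSV)
    print(n,box,"sat med",np.median(q[...,1]))
    for lo in(100,130):
        mk=((q[...,1]<60)&(q[...,2]>lo)).astype(np.uint8)
        for cc in cv2.findContours(mk,0,1)[0]:
            if cv2.contourArea(cc)>20:print(lo,cv2.contourArea(cc),np.round(np.array(cv2.fitEllipse(cc)[0])+[x,y],2),np.round(cv2.fitEllipse(cc)[1:][0],1),np.array(cv2.boundingRect(cc))+[x,y,0,0])
# base plate dark mask in top
q=cv2.cvtColor(t,cv2.COLOR_BGR2HSV)[165:245,310:385]
mk=((q[...,1]<90)&(q[...,2]<85)).astype(np.uint8)
cs=max(cv2.findContours(mk,0,1)[0],key=cv2.contourArea);print(cv2.contourArea(cs));pp=cv2.approxPolyDP(cv2.convexHull(cs),2,True)[:,0]+[310,165]
print(pp.tolist());print([plane("top",p,.012).round(4).tolist() for p in pp.astype(float)])
rk=[plane("top",p,.09).round(4).tolist() for p in((121,217.),(192,204.5),(199,237.))];print(rk)
E
```

```text
scene (322, 172, 30, 22) sat med 145.0
top (160, 205, 30, 30) sat med 141.0
100 93.5 [172.5  219.49] [11.3 12.1] [167 214  12  13]
130 28.0 [171.65 219.74] [9.  9.7] [167 215  11  11]
scene (142, 164, 34, 24) sat med 48.5
top (338, 190, 36, 38) sat med 61.0
875.5
[[356, 175], [372, 221], [334, 234], [317, 188]]
[[0.6152, -0.2792, 0.012], [0.4979, -0.3163, 0.012], [0.4674, -0.2185, 0.012], [0.5836, -0.1786, 0.012]]
[[0.5161, 0.292, 0.09], [0.5431, 0.1237, 0.09], [0.4679, 0.1078, 0.09]]
```

View pics/crop1.png

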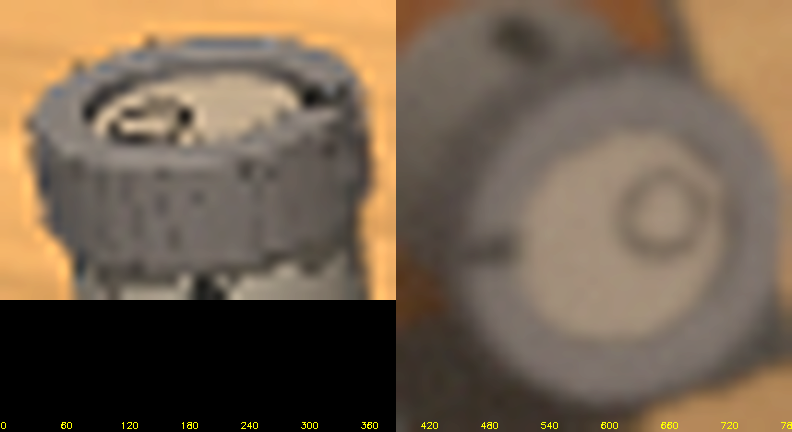

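Run:
```python
from h import *
sc=lambda x,y:((x+.5)/12-.5+142,(y+.5)/12-.5+164)
tp=lambda x,y:((x-396+.5)/12-.5+340,(y+.5)/12-.5+192)
P,g=tri(sc(199,101),tp(624,235));print("ring",P,g)
yaw=np.radians(17.6);a=np.array([-np.sin(.35)*np.cos(yaw),-np.sin(.35)*np.sin(yaw),np.cos(.35)])
for C in([.541,-.248,.055],):
    C=np.array(C);s=(P-C)@a;print("s",s,"foot",C+s*a,"off",P-C-s*a)
# disagreement of expected silhouettes
ex=np.array([np.cos(.35)*np.cos(yaw),np.cos(.35)*np.sin(yaw),np.sin(.35)]);ey=np.cross(a,ex)
def uncrop(n,p):return ((p[0]+.5-(142 if n=="scene" else 340))*12-.5+(0 if n=="scene" else 396),(p[1]+.5-(164 if n=="scene" else 192))*12-.5)
th=np.linspace(0,2*np.pi,73)
for Q in(P,C+s*a):
  for n in I:
    o=np.array([uncrop(n,p) for p in proj(n,Q+.032*(np.cos(th)[:,None]*ex+np.sin(th)[:,None]*ey))])
    print(n,"outer x",o[:,0].min().round(),o[:,0].max().round(),"y",o[:,1].min().round(),o[:,1].max().round())
  D=Q-.005*a
  for n,p in(("scene",sc(150,122)),("top",tp(662,215))):
    v=onplane(n,p,D,a)-D;print("spot",n,v@ex*1e3,v@ey*1e3,np.linalg.norm(v)*1e3)
  for n,p in(("scene",sc(318,98)),("top",tp(497,247))):
    v=onplane(n,p,Q,a)-Q;print("pip",n,np.arctan2(v@ey,v@ex),np.linalg.norm(v))
# rib: pot surface
# tester: collar/head: top view head centre at z 0.152
print("tester top z.152",plane("top",(172.5+.5,219.7),.152))
hs=lambda x,y:((x+.5)/6-.5+310,(y-300+.5)/6-.5+170); ht=lambda x,y:((x-396+.5)/6-.5+115,(y-300+.5)/6-.5+200)
print(tri(hs(161,374),ht(743,422)), tri(hs(508/1-300-71,493),ht(743,422)))
print("collar scene z.096",plane("scene",hs(137,487),.096))
```

```text
ring [ 0.52057575 -0.25337823  0.12390182] 0.00175658547401782
s 0.07195771747874515 foot [ 0.51748084 -0.25546072  0.12259512] off [0.00309491 0.00208249 0.0013067 ]
scene outer x 29.0 359.0 y 36.0 168.0
top outer x 454.0 782.0 y 71.0 398.0
spot scene -2.7090933041532446 -9.458425701260603 9.838750087123621
spot top -0.9124790430749036 -10.262044302843476 10.302532275007593
pip scene 1.41382634057888 0.024491260879274723
pip top 1.3187610333306516 0.02378234438140424
scene outer x 25.0 354.0 y 29.0 160.0
top outer x 465.0 792.0 y 88.0 415.0
spot scene 1.101667242551922 -8.409222995954751 8.48107906513117
spot top 2.898281503630262 -9.212841597537624 9.657975252381057
pip scene 1.2768849064683003 0.02637015879700333
pip top 1.186378928355716 0.025975992380884175
tester top z.152 [0.50783124 0.15488963 0.152     ]
(array([0.50723788, 0.15694769, 0.15500445]), np.float64(0.0028075764269341816)) (array([0.50839906, 0.16411537, 0.09328722]), np.float64(0.009416969314517501))
collar scene z.096 [0.50922709 0.15896162 0.096     ]
```

```bash
cat >> h.py <<'E'
yaw=np.radians(17.6);a=np.array([-np.sin(.35)*np.cos(yaw),-np.sin(.35)*np.sin(yaw),np.cos(.35)])
ex=np.array([np.cos(.35)*np.cos(yaw),np.cos(.35)*np.sin(yaw),np.sin(.35)]);ey=np.cross(a,ex)
RT=np.array([.520,-.254,.1235]); SPOT=RT-.005*a-.0016*ex-.0088*ey
def down(psi,ax=np.array([0,0,1.])):
    R0=Ro.from_euler("xyz",[180,0,psi],degrees=True)
    c=np.cross([0,0,1],ax);s=np.linalg.norm(c);return (Ro.from_rotvec(c/s*np.arcsin(s)) if s>1e-9 else Ro.identity())*R0
def plan(way,step=.055,ang=9.5,start=None):
    st=r.get_state();p,R=(st["tcp_pos"],Ro.from_euler("xyz",st["eef_rot"],degrees=True)) if start is None else start
    for q,Q in way:
        q=np.array(q);n=max(1,int(np.ceil(max(np.linalg.norm(q-p)/step,np.degrees((R.inv()*Q).magnitude())/ang))))
        for k in range(n,0,-1):
            d=np.round(R.inv().apply((q-p)/k)/.5,3);t=np.round(np.degrees((R.inv()*Q).as_rotvec())/k/60,3)
            print([float(v)+0. for v in (*d,*t)]);p=p+R.apply(d*.5);R=R*Ro.from_rotvec(np.radians(t*60))
        print("--",p.round(4),R.as_euler("xyz",degrees=True).round(1))
    return p,R
E
python3 - <<'E'
from h import *
print(RT,SPOT)
plan([([.44,.25,.3],down(-35)),(RT+.10*a,down(-56,a))])
E
```

```text
[ 0.52   -0.254   0.1235] [ 0.52286245 -0.26232413  0.1182545 ]
[0.077, 0.068, -0.015, 0.0, 0.0, 0.033]
[0.08, 0.066, -0.015, 0.0, 0.0, 0.033]
[0.082, 0.063, -0.015, 0.0, 0.0, 0.034]
[0.084, 0.06, -0.014, 0.0, 0.0, 0.033]
[0.086, 0.057, -0.015, 0.0, 0.0, 0.034]
[0.088, 0.054, -0.014, 0.0, 0.0, 0.033]
[0.09, 0.05, -0.015, 0.0, 0.0, 0.034]
[0.091, 0.047, -0.014, 0.001, 0.0, 0.033]
[0.094, 0.045, -0.015, 0.0, -0.001, 0.034]
-- [0.4401 0.2497 0.3002] [180.   0. -35.]
[0.067, 0.079, 0.017, 0.03, 0.015, 0.035]
[0.069, 0.077, 0.015, 0.03, 0.015, 0.035]
[0.072, 0.075, 0.014, 0.03, 0.015, 0.035]
[0.074, 0.072, 0.013, 0.03, 0.015, 0.034]
[0.077, 0.07, 0.012, 0.03, 0.015, 0.035]
[0.079, 0.067, 0.011, 0.03, 0.015, 0.034]
[0.081, 0.065, 0.01, 0.03, 0.016, 0.034]
[0.083, 0.062, 0.009, 0.03, 0.015, 0.035]
[0.086, 0.06, 0.008, 0.03, 0.016, 0.034]
[0.088, 0.057, 0.008, 0.03, 0.015, 0.035]
-- [ 0.4873 -0.2646  0.2175] [-160.7   -5.5  -56.9]
```

Call:
carry_out:
  targets:
    - [0.077, 0.068, -0.015, 0, 0, 0.033]
    - [0.08, 0.066, -0.015, 0, 0, 0.033]
    - [0.082, 0.063, -0.015, 0, 0, 0.034]
    - [0.084, 0.06, -0.014, 0, 0, 0.033]
    - [0.086, 0.057, -0.015, 0, 0, 0.034]
  hand: 1

```text
time_s: 0.72
tcp_pos: [0.3323, 0.424, 0.2715]
eef_rot: [180.0, 0.0, -27.0]
contact_force: [1.6, -0.0, 1.2]
gripper_width: 0.0874
gripper_force: 0.0
```

Call:
carry_out:
  targets:
    - [0.088, 0.054, -0.014, 0, 0, 0.033]
    - [0.09, 0.05, -0.015, 0, 0, 0.034]
    - [0.091, 0.047, -0.014, 0, 0, 0.033]
    - [0.094, 0.045, -0.015, 0, 0, 0.034]

```text
time_s: 1.23
tcp_pos: [0.4406, 0.2484, 0.3006]
eef_rot: [180.0, 0.0, -35.1]
contact_force: [1.3, 1.0, -0.7]
gripper_width: 0.0878
gripper_force: 0.0
```

Call:
carry_out:
  targets:
    - [0.067, 0.079, 0.017, 0.03, 0.015, 0.035]
    - [0.069, 0.077, 0.015, 0.03, 0.015, 0.035]
    - [0.072, 0.075, 0.014, 0.03, 0.015, 0.035]
    - [0.074, 0.072, 0.013, 0.03, 0.015, 0.034]
    - [0.077, 0.07, 0.012, 0.03, 0.015, 0.035]

```text
time_s: 1.85
tcp_pos: [0.4633, -0.0087, 0.2585]
eef_rot: [-170.5, -3.7, -45.8]
contact_force: [1.2, 0.0, -0.4]
gripper_width: 0.0875
gripper_force: 0.0
```

Call:
carry_out:
  targets:
    - [0.079, 0.067, 0.011, 0.03, 0.015, 0.034]
    - [0.081, 0.065, 0.01, 0.03, 0.016, 0.034]
    - [0.083, 0.062, 0.009, 0.03, 0.015, 0.035]
    - [0.086, 0.06, 0.008, 0.03, 0.016, 0.034]
    - [0.088, 0.057, 0.008, 0.03, 0.015, 0.035]

```text
time_s: 2.48
tcp_pos: [0.4873, -0.2659, 0.2177]
eef_rot: [-160.6, -5.6, -57.0]
contact_force: [1.9, 0.1, 0.6]
gripper_width: 0.0878
gripper_force: 0.0
```

Run:
```python
from h import *
st=r.get_state();print(st["time_s"],st["joints"],st["tcp_pos"])
plan([(RT+.03*a,down(-56,a)),(RT-.012*a,down(-56,a))],step=.03)
m=np.hstack([cv2.resize(r.capture("scene")[120:245,100:225],(500,500))[:,:,::-1]]);cv2.imwrite("pics/a.png",m)
```

```text
2.475 [-16.80546578   3.35269716 -20.82839552 -14.69920547 -49.90940802
  58.66536966] [ 0.48732142 -0.26594356  0.21765708]
[-0.001, 0.0, 0.047, 0.0, 0.0, 0.0]
[-0.001, -0.001, 0.047, -0.001, 0.0, -0.001]
[-0.001, 0.0, 0.047, 0.0, -0.001, 0.0]
-- [ 0.51   -0.2571  0.1515] [-160.7   -5.5  -56.9]
[0.0, 0.0, 0.042, 0.0, 0.0, 0.0]
[0.0, 0.0, 0.042, 0.0, 0.0, 0.0]
-- [ 0.5238 -0.2528  0.112 ] [-160.7   -5.5  -56.9]
```

Call:
carry_out:
  targets:
    - [0, 0, 0.047, 0, 0, 0]
    - [0, 0, 0.047, 0, 0, 0]
    - [0, 0, 0.046, 0, 0, 0]
    - [0, 0, 0, 0, 0, 0]

```text
time_s: 3.02
tcp_pos: [0.5095, -0.2564, 0.1501]
eef_rot: [-160.8, -5.4, -56.9]
contact_force: [-0.7, 0.5, -0.2]
gripper_width: 0.0875
gripper_force: 0.0
```

Run:
```python
from h import *
m=[cv2.resize(r.capture(n)[y:y+80,x:x+60],(390,520),interpolation=cv2.INTER_CUBIC)[:,:,::-1] for n,x,y in(("scene",128,135),("top",325,160))]
cv2.imwrite("pics/b.png",np.hstack(m))
```

```text
(no output)
```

View pics/b.png

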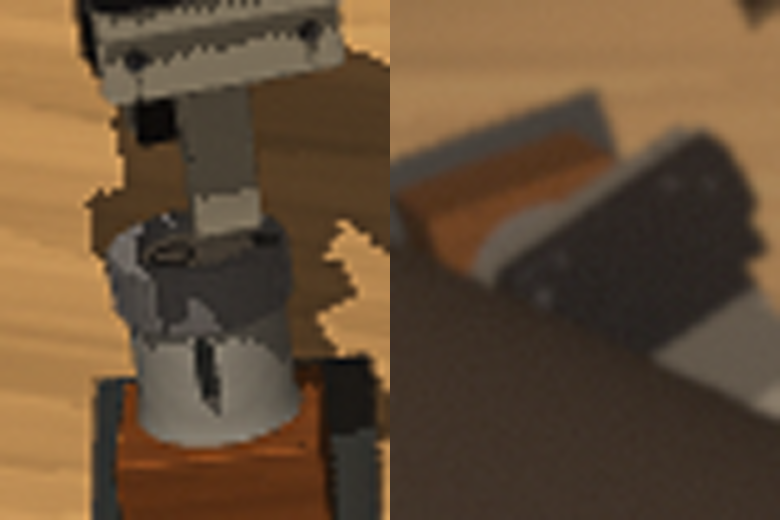

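The near fingertip ends at scene (163,171), just above the ring. I'll check this against its projection.

Run:
```python
from h import *
st=r.get_state();p=st["tcp_pos"];R=Ro.from_euler("xyz",st["eef_rot"],degrees=True)
for y in(.044,-.044):print(y,proj("scene",p+R.apply([0,y,.008])),p+R.apply([0,y,.008]))
print(proj("scene",RT), R.inv().apply(RT-p))
```

```text
0.044 [[152.24594946 156.8103105 ]] [ 0.47896383 -0.280058    0.13044108]
-0.044 [[160.83661338 169.64806913]] [ 0.54702863 -0.23235721  0.15935158]
[[157.59739515 171.8202092 ]] [-0.00010693  0.0004155   0.03061737]
```

Call:
carry_out:
  targets:
    - [0, 0, 0.028, 0, 0, 0]
    - [0, 0, 0.028, 0, 0, 0]
    - [0, 0, 0.028, 0, 0, 0]
    - [0, 0, 0, 0, 0, 0]

```text
time_s: 3.62
tcp_pos: [0.5237, -0.2522, 0.1109]
eef_rot: [-160.8, -5.4, -56.9]
contact_force: [0.4, 0.9, 0.8]
gripper_width: 0.0872
gripper_force: 0.0
```

Call:
carry_out:
  targets:
    - [0, 0, 0, 0, 0, 0]
    - [0, 0, 0, 0, 0, 0]
    - [0, 0, 0, 0, 0, 0]
    - [0, 0, 0, 0, 0, 0]
  hand: 0.6
  squeeze: 25

```text
time_s: 4.12
tcp_pos: [0.5211, -0.2538, 0.1117]
eef_rot: [-160.9, -5.5, -56.9]
contact_force: [-8.8, -9.8, -0.9]
gripper_width: 0.0644
gripper_force: 25.0
```

Gripping shifted the tool about 3 mm along +y, so the ring axis is 3 mm that way. I'll follow it, then turn.

Call:
carry_out:
  targets:
    - [0, 0.006, 0, 0, 0, 0]
    - [0, 0, 0, 0, 0, 0.1]
    - [0, 0, 0, 0, 0, 0.15]
    - [0, 0, 0, 0, 0, 0.15]
    - [0, 0, 0, 0, 0, 0]
  squeeze: 40

```text
time_s: 4.75
tcp_pos: [0.5212, -0.2539, 0.1117]
eef_rot: [-160.2, 2.6, -79.5]
contact_force: [-4.0, 1.4, 1.7]
gripper_width: 0.0638
gripper_force: 40.0
```

Run:
```python
from h import *
st=r.get_state();R=Ro.from_euler("xyz",st["eef_rot"],degrees=True)
print(R.inv().apply(st["contact_force"]),R.inv().apply(st["moment"]),st["joints"],R.inv().apply(st["tcp_pos"]-RT))
```

```text
[-2.22095907  2.8886477  -2.74963471] [-2.55126712 -0.69432313  0.15134968] [-14.52514053  12.24995817 -25.04581986 -17.71234987 -36.91249778
  37.32848865] [0.00066746 0.00292852 0.01149132]
```

Call:
carry_out:
  targets:
    - [0, 0, 0, 0, 0, 0.15]
    - [0, 0, 0, 0, 0, 0.15]
    - [0, 0, 0, 0, 0, 0.15]
    - [0, 0, 0, 0, 0, 0.15]
    - [0, 0, 0, 0, 0, 0]

```text
time_s: 5.38
tcp_pos: [0.5214, -0.2539, 0.1117]
eef_rot: [-165.2, 13.6, -114.0]
contact_force: [-4.1, 1.9, 3.4]
gripper_width: 0.0638
gripper_force: 40.0
```

```bash
cat > s.py <<'E'
from h import *
st=r.get_state();R=Ro.from_euler("xyz",st["eef_rot"],degrees=True)
print(R.inv().apply(st["contact_force"]).round(2),R.inv().apply(st["moment"]).round(3),st["joints"].round(1),R.inv().apply(st["tcp_pos"]-RT).round(4))
print("turned",(down(-56,a).inv()*R).as_rotvec(degrees=True))
E
python3 s.py
```

```text
[-0.91  3.53 -4.3 ] [-2.687  0.387  0.099] [-14.5  12.3 -25.  -17.7 -36.9   1.5] [0.0022 0.0018 0.0115]
turned [-3.39883664e-02 -3.60841615e-02  5.97651807e+01]
```

Call:
carry_out:
  targets:
    - [0, 0, 0, 0, 0, 0.1]
    - [0, 0, 0, 0, 0, 0.1]
    - [0, 0, 0, 0, 0, 0.06]
    - [0, 0, 0, 0, 0, 0]

```text
time_s: 5.88
tcp_pos: [0.5214, -0.2543, 0.1118]
eef_rot: [-169.3, 17.0, -129.5]
contact_force: [-5.7, 1.0, 3.1]
gripper_width: 0.0634
gripper_force: 40.0
```

```bash
python3 s.py
```

```text
[ 1.83  4.22 -4.67] [-2.139  1.636 -0.983] [-14.5  12.3 -25.  -17.6 -36.9 -13.9] [0.0028 0.0009 0.0114]
turned [-5.29016350e-02  1.53793394e-02  7.51204416e+01]
```

Call:
carry_out:
  targets:
    - [0, 0, 0, 0, 0, 0.04]
    - [0, 0, 0, 0, 0, 0]
    - [0, 0, 0, 0, 0, 0]

```text
time_s: 6.25
tcp_pos: [0.5213, -0.2543, 0.1118]
eef_rot: [-170.0, 17.4, -131.9]
contact_force: [-5.5, 1.3, 2.4]
gripper_width: 0.0634
gripper_force: 40.0
```

```bash
python3 s.py
python3 - <<'E'
from h import *
y1=down(-56,a).apply([0,1,0]);R=Ro.from_euler("xyz",r.get_state()["eef_rot"],degrees=True);y2=R.apply([0,1,0])
d=np.linalg.lstsq(np.array([y1,y2,a]),[.0032,.0014,0],rcond=None)[0];print(d,RT+d)
E
```

```text
[ 1.89  4.38 -3.89] [-1.97   1.721 -1.203] [-14.5  12.3 -25.  -17.6 -36.9 -16.3] [0.0029 0.0008 0.0114]
turned [-5.27258858e-02  1.94781929e-02  7.74724636e+01]
[-0.00286808 -0.00112992 -0.00112264] [ 0.51713192 -0.25512992  0.12237736]
```

The stop is reached: 1.2 N m resistance at about 77°. The grip-derived ring axis (0.517,-0.255,0.122) matches the base-plate estimate. Release and retreat.

Call:
carry_out:
  targets:
    - [0, 0, 0, 0, 0, 0]
    - [0, 0, 0, 0, 0, 0]
    - [0, 0, 0, 0, 0, 0]
    - [0, 0, 0, 0, 0, 0]
  hand: 1

```text
time_s: 6.75
tcp_pos: [0.5221, -0.2543, 0.1118]
eef_rot: [-170.1, 17.6, -132.4]
contact_force: [-0.5, -0.8, 0.3]
gripper_width: 0.0874
gripper_force: 0.0
```

Call:
carry_out:
  targets:
    - [0, 0, -0.04, 0, 0, 0]
    - [0, 0, -0.09, 0, 0, 0]
    - [0, 0, -0.11, 0, 0, 0]
    - [0, 0, -0.1, 0, 0, 0]

```text
time_s: 7.25
tcp_pos: [0.4657, -0.272, 0.2733]
eef_rot: [-170.1, 17.6, -132.4]
contact_force: [1.1, -0.2, 0.4]
gripper_width: 0.0873
gripper_force: 0.0
```

```bash
sed -i 's/^RT=.*;/RT=np.array([.5173,-.2553,.1225]);/' h.py
python3 - <<'E'
from h import *
TE=np.array([.508,.157,.09])
plan([([.48,.02,.28],down(-100)),(TE+[0,0,.15],down(-80))])
E
```

```text
[-0.072, 0.065, 0.01, -0.04, 0.04, -0.093]
[-0.079, 0.057, 0.009, -0.04, 0.04, -0.093]
[-0.084, 0.049, 0.008, -0.041, 0.039, -0.094]
[-0.089, 0.04, 0.006, -0.04, 0.04, -0.093]
[-0.092, 0.031, 0.003, -0.041, 0.039, -0.094]
[-0.095, 0.021, 0.001, -0.04, 0.04, -0.093]
-- [0.4801 0.0201 0.28  ] [-180.   -0. -100.]
[-0.093, -0.002, 0.027, 0.0, 0.0, -0.111]
[-0.092, -0.013, 0.026, 0.0, 0.0, -0.111]
[-0.09, -0.025, 0.027, 0.0, 0.0, -0.111]
-- [0.5082 0.1569 0.24  ] [-180.   -0.  -80.]
```

Call:
carry_out:
  targets:
    - [-0.072, 0.065, 0.01, -0.04, 0.04, -0.093]
    - [-0.079, 0.057, 0.009, -0.04, 0.04, -0.093]
    - [-0.084, 0.049, 0.008, -0.041, 0.039, -0.094]
    - [-0.089, 0.04, 0.006, -0.04, 0.04, -0.093]
    - [-0.092, 0.031, 0.003, -0.041, 0.039, -0.094]

```text
time_s: 7.88
tcp_pos: [0.478, -0.0268, 0.2776]
eef_rot: [-177.8, 2.5, -105.4]
contact_force: [0.5, -0.5, 0.1]
gripper_width: 0.0875
gripper_force: 0.0
```

Call:
carry_out:
  targets:
    - [-0.095, 0.021, 0.001, -0.04, 0.04, -0.093]
    - [-0.093, -0.002, 0.027, 0, 0, -0.111]
    - [-0.092, -0.013, 0.026, 0, 0, -0.111]
    - [-0.09, -0.025, 0.027, 0, 0, -0.111]
    - [0, 0, 0, 0, 0, 0]

```text
time_s: 8.5
tcp_pos: [0.5089, 0.1595, 0.2367]
eef_rot: [179.9, -0.0, -79.8]
contact_force: [-1.5, -0.8, 0.2]
gripper_width: 0.0876
gripper_force: 0.0
```

Run:
```python
from h import *
s=r.capture("scene")[:,:,::-1];t=r.capture("top")[:,:,::-1]
def c(im,x,y,w,h,f):
    return cv2.convertScaleAbs(cv2.resize(im[y:y+h,x:x+w],None,fx=f,fy=f,interpolation=cv2.INTER_CUBIC),alpha=1.4)
A=np.vstack([c(s,142,164,33,25,12),cv2.resize(s[130:230,290:390],(396,299))[:264]]);B=np.vstack([c(t,340,192,33,36,12),np.zeros((132,396,3),np.uint8)])[:564]
m=np.hstack([A,B])
for k in range(0,792,60):cv2.putText(m,str(k),(k,560),0,.3,(0,255,255),1)
cv2.imwrite("pics/c.png",m)
st=r.get_state();print(st["joints"],st["tcp_pos"],st["eef_rot"])
```

```text
[ 3.82616999e+01  7.01864600e+00 -1.68708736e+01 -4.51602615e-02
 -6.61715383e+01 -2.82648961e+01] [0.50879862 0.15734092 0.23796685] [ 1.79926663e+02  7.45106365e-03 -8.00214677e+01]
```

View pics/c.png

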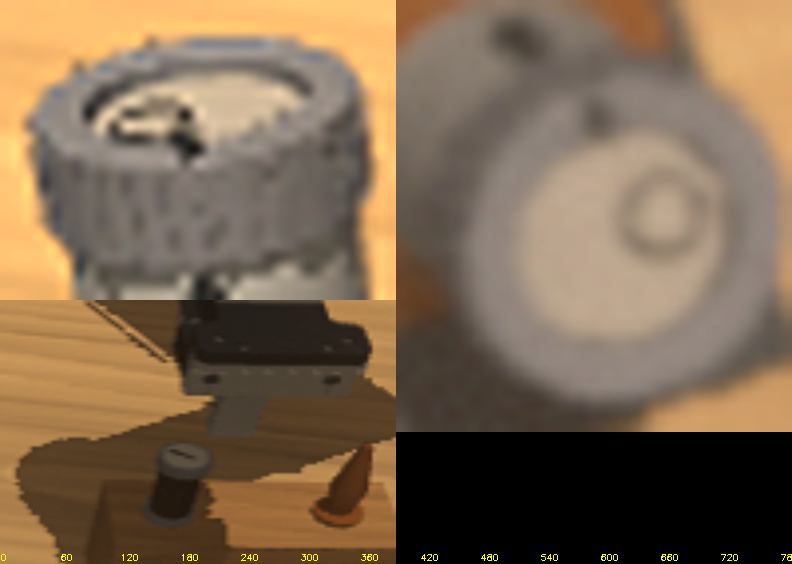

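Ring is home: pip at scene (185,143) in crop, top (598,118), in line with the rib (top 520,40). I'll refine the circle relative to the ring axis, using the two pip positions as a check on the centre.

Run:
```python
from h import *
sc=lambda x,y:((x+.5)/12-.5+142,(y+.5)/12-.5+164)
tp=lambda x,y:((x-396+.5)/12-.5+340,(y+.5)/12-.5+192)
D=RT-.005*a
for n,p0,p1,sp in(("scene",sc(318,98),sc(186,143),sc(150,122)),("top",tp(497,247),tp(598,118),tp(662,215))):
    f=lambda p,q:(lambda v:np.array([v@ex,v@ey])*1e3)(onplane(n,p,q,a)-q)
    q0,q1,s=f(p0,RT),f(p1,RT),f(sp,D)
    th=np.radians(-77);M=np.array([[np.cos(th),-np.sin(th)],[np.sin(th),np.cos(th)]])
    c=np.linalg.solve(np.eye(2)-M,q1-M@q0)   # q1=c+M(q0-c)
    print(n,"pips",q0,q1,"centre",c,"rad",np.linalg.norm(q1-c),"spot-c",s-c,np.linalg.norm(s-c),"pip1 ang",np.degrees(np.arctan2(*(q1-c)[::-1])))
print("pip",tri(sc(186,143),tp(598,118)),"spot",tri(sc(150,122),tp(662,215)),"model pip",RT+.0265*ex)
hs=lambda x,y:((x+.5)/3.96-.5+290,(y-300+.5)/2.99-.5+130)
print("tester head plane",plane("scene",hs(184,459),.152),plane("scene",((161+.5)/6-.5+310,(374-300+.5)/6-.5+170),.152))
```

```text
scene pips [ 7.67746573 25.02217359] [24.5666565   0.39018486] centre [0.63873417 2.08986783] rad 23.988213547390092 spot-c [  0.50162651 -10.72007003] 10.73179997362365 pip1 ang -4.06309250016142
top pips [ 9.87072487 23.86104089] [27.68957476 -0.64802827] centre [3.3740884  0.40582407] rad 24.33831304039381 spot-c [-0.34684686 -9.83964532] 9.845756589471863 pip1 ang -2.4816911210315227
pip (array([ 0.54208735, -0.24706781,  0.13395997]), np.float64(0.000985873341290804)) spot (array([ 0.52438045, -0.26219812,  0.12008311]), np.float64(0.0007739704340612915)) model pip [ 0.54102813 -0.24777299  0.13158679]
tester head plane [0.50676251 0.15812529 0.152     ] [0.50366944 0.15874183 0.152     ]
```

```bash
sed -i 's/SPOT=.*/SPOT=RT-.005*a+.0003*ex-.009*ey/' h.py
python3 - <<'E'
from h import *
plan([([.507,.157,.11],down(-80))],step=.03)
E
```

```text
[0.0, 0.001, 0.051, 0.0, 0.0, 0.0]
[0.0, 0.001, 0.051, 0.0, 0.0, 0.0]
[0.0, 0.0, 0.051, 0.0, 0.0, 0.0]
[0.0, 0.001, 0.051, 0.001, 0.0, 0.0]
[0.0, 0.0, 0.052, 0.0, 0.0, 0.0]
-- [0.5072 0.1571 0.11  ] [180.   0. -80.]
```

Call:
carry_out:
  targets:
    - [0, 0.002, 0.051, 0, 0, 0]
    - [0, 0.002, 0.051, 0, 0, 0]
    - [0, 0, 0.051, 0, 0, 0]
    - [0, 0, 0.051, 0, 0, 0]
    - [0, 0, 0.052, 0, 0, 0]

```text
time_s: 9.22
tcp_pos: [0.5072, 0.1558, 0.1105]
eef_rot: [-179.9, 0.1, -80.2]
contact_force: [0.0, -0.6, -0.1]
gripper_width: 0.0878
gripper_force: 0.0
```

Call:
carry_out:
  targets:
    - [0, 0, 0, 0, 0, 0]
    - [0, 0, 0, 0, 0, 0]
    - [0, 0, 0, 0, 0, 0]
    - [0, 0, 0, 0, 0, 0]
    - [0, 0, 0, 0, 0, 0]
  hand: 0.1
  squeeze: 15

```text
time_s: 9.85
tcp_pos: [0.5071, 0.1569, 0.1108]
eef_rot: [-180.0, 0.1, -80.1]
contact_force: [0.2, -0.5, 0.4]
gripper_width: 0.0434
gripper_force: 0.0
```

Call:
carry_out:
  targets:
    - [0, 0, 0, 0, 0, 0]
    - [0, 0, 0, 0, 0, 0]
    - [0, 0, 0, 0, 0, 0]

```text
time_s: 10.22
tcp_pos: [0.5071, 0.1569, 0.1104]
eef_rot: [180.0, 0.0, -80.1]
contact_force: [0.1, -0.4, 1.2]
gripper_width: 0.0311
gripper_force: 15.0
```

Call:
carry_out:
  targets:
    - [0, 0, 0, 0, 0, 0]
    - [0, 0, 0, 0, 0, 0]

```text
time_s: 10.48
tcp_pos: [0.5071, 0.1568, 0.1104]
eef_rot: [180.0, 0.0, -80.1]
contact_force: [1.4, -0.1, 1.2]
gripper_width: 0.0314
gripper_force: 15.0
```

Run:
```python
from h import *
s=r.capture("scene")[:,:,::-1]
cv2.imwrite("pics/d.png",cv2.convertScaleAbs(cv2.resize(s[150:240,300:400],None,fx=6,fy=6,interpolation=cv2.INTER_CUBIC),alpha=1.5))
```

```text
(no output)
```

View pics/d.png

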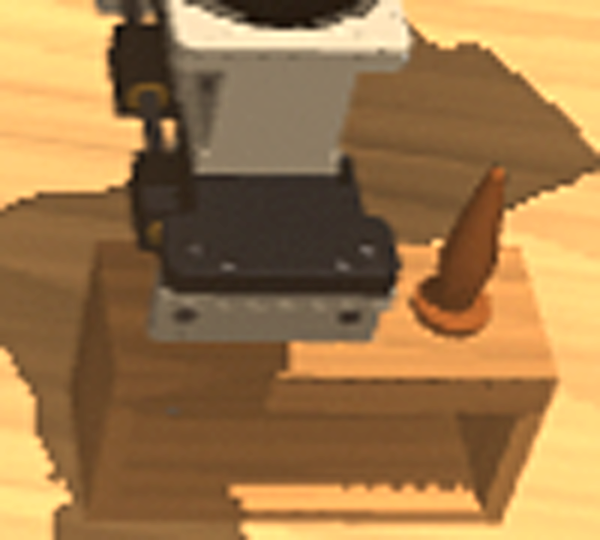

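The gripper hides the tester. A width of 31 mm means the pads reach the 32 mm head. I'll open slightly, lower 5 mm and re-close.

Call:
carry_out:
  targets:
    - [0, 0, 0, 0, 0, 0]
    - [0, 0, 0, 0, 0, 0]
    - [0, 0, 0.01, 0, 0, 0]
    - [0, 0, 0, 0, 0, 0]
  hand: 0.5

```text
time_s: 11.02
tcp_pos: [0.5065, 0.1565, 0.1047]
eef_rot: [179.9, 0.0, -80.1]
contact_force: [-0.5, -0.2, -0.3]
gripper_width: 0.0436
gripper_force: 0.0
```

Call:
carry_out:
  targets:
    - [0, 0, 0, 0, 0, 0]
    - [0, 0, 0, 0, 0, 0]
    - [0, 0, 0, 0, 0, 0]
    - [0, 0, 0, 0, 0, 0]
  hand: 0.1

```text
time_s: 11.52
tcp_pos: [0.5071, 0.1568, 0.1054]
eef_rot: [180.0, 0.0, -80.1]
contact_force: [0.4, -0.2, -1.1]
gripper_width: 0.0298
gripper_force: 15.0
```

Call:
carry_out:
  targets:
    - [0, 0, 0, 0, 0, 0]
    - [0, 0, 0, 0, 0, 0]

```text
time_s: 11.78
tcp_pos: [0.507, 0.1568, 0.1054]
eef_rot: [180.0, 0.0, -80.1]
contact_force: [1.2, 0.2, -0.8]
gripper_width: 0.0296
gripper_force: 15.0
```

Run:
```python
from h import *
st=r.get_state();print(st["gripper_width"],st["gripper_force"],st["contact_force"],st["moment"])
```

```text
0.02955831110614312 15.001671463251114 [ 1.17862102  0.22883489 -0.76174773] [ 0.12145052 -0.42705491  0.00288586]
```

Call:
carry_out:
  targets:
    - [0, 0, -0.02, 0, 0, 0]
    - [0, 0, -0.02, 0, 0, 0]
    - [0, 0, 0, 0, 0, 0]
    - [0, 0, 0, 0, 0, 0]

```text
time_s: 12.28
tcp_pos: [0.5068, 0.1567, 0.1253]
eef_rot: [180.0, 0.0, -80.1]
contact_force: [-1.1, -0.0, -2.9]
gripper_width: 0.0299
gripper_force: 15.0
```

Run:
```python
from h import *
st=r.get_state();print(st["gripper_width"],st["gripper_force"],st["contact_force"],st["moment"],st["tcp_pos"])
```

```text
0.029877002742773707 15.002049654722214 [-1.05851428 -0.01806019 -2.90682026] [ 0.05988579 -0.01646938 -0.0337648 ] [0.50677411 0.15669578 0.12534586]
```

Call:
carry_out:
  targets:
    - [0, 0, -0.05, 0, 0, 0]
    - [0, 0, -0.06, 0, 0, 0]
    - [0, 0, -0.06, 0, 0, 0]
    - [0, 0, -0.03, 0, 0, 0]
    - [0, 0, 0, 0, 0, 0]

```text
time_s: 12.9
tcp_pos: [0.5072, 0.1569, 0.2257]
eef_rot: [-180.0, 0.1, -80.1]
contact_force: [0.3, 0.1, -2.8]
gripper_width: 0.0295
gripper_force: 15.0
```

Run:
```python
from h import *
s=r.capture("scene")[:,:,::-1];t=r.capture("top")[:,:,::-1]
cv2.imwrite("pics/e.png",cv2.convertScaleAbs(cv2.resize(s[115:215,290:390],None,fx=6,fy=6,interpolation=cv2.INTER_CUBIC),alpha=1.5))
st=r.get_state();print(st["gripper_width"],st["contact_force"],st["moment"],st["tcp_pos"])
p=st["tcp_pos"];R=Ro.from_euler("xyz",st["eef_rot"],degrees=True)
for z in(-.021,.008,.03,.079):print(z,((proj("scene",p+R.apply([0,0,z]))-[290,115]+.5)*6-.5))
```

```text
0.02974310783041884 [-0.81478098 -0.24852694 -3.37499374] [ 0.102831   -0.01174346 -0.02872458] [0.50631218 0.15645372 0.2240225 ]
-0.021 [[318.59993498 217.16676444]]
0.008 [[304.20561817 279.62546577]]
0.03 [[293.69968724 325.12299496]]
0.079 [[271.4972097  421.02985635]]
```

View pics/e.png

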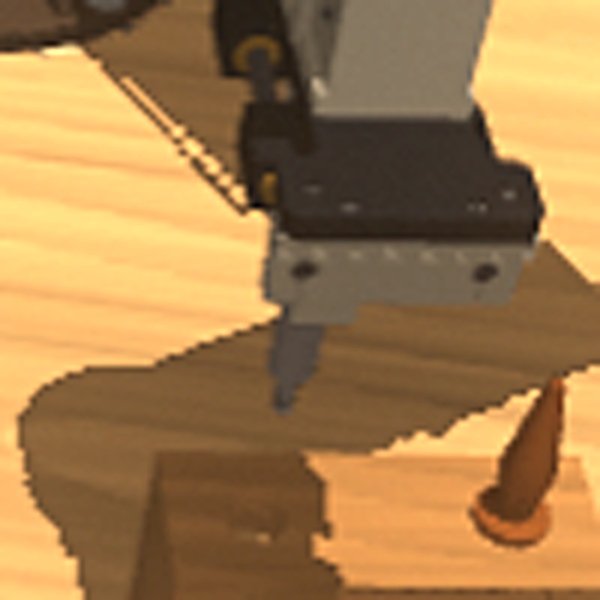

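Tester is lifted; its tip shows at crop (282,408). The 29.7 mm width suggests it leans along the closing direction. I'll squeeze harder and turn 90° so the scene camera sees that lean sideways.

Run:
```python
from h import *
plan([([.50,.05,.30],down(-170))],ang=9.5)
```

```text
[0.021, 0.005, -0.015, 0.0, 0.0, 0.15]
[0.021, 0.002, -0.015, 0.0, 0.0, 0.15]
[0.021, -0.002, -0.015, 0.0, 0.0, 0.15]
[0.021, -0.005, -0.015, 0.0, 0.0, 0.15]
[0.02, -0.008, -0.015, 0.0, 0.0, 0.15]
[0.018, -0.011, -0.015, 0.0, 0.0, 0.15]
[0.016, -0.014, -0.015, 0.0, 0.0, 0.15]
[0.014, -0.016, -0.016, 0.0, -0.001, 0.15]
[0.011, -0.018, -0.015, 0.0, -0.001, 0.149]
[0.008, -0.02, -0.016, 0.001, 0.0, 0.15]
-- [0.4998 0.0501 0.3   ] [-180.   -0. -170.]
```

Call:
carry_out:
  targets:
    - [0.021, 0.005, -0.015, 0, 0, 0.15]
    - [0.021, 0.002, -0.015, 0, 0, 0.15]
    - [0.021, -0.002, -0.015, 0, 0, 0.15]
    - [0.021, -0.005, -0.015, 0, 0, 0.15]
    - [0.02, -0.008, -0.015, 0, 0, 0.15]
  squeeze: 40

```text
time_s: 13.62
tcp_pos: [0.5029, 0.1028, 0.2613]
eef_rot: [179.9, -0.1, -125.4]
contact_force: [-1.3, -0.1, -3.4]
gripper_width: 0.0237
gripper_force: 59.3
```

Call:
carry_out:
  targets:
    - [0.018, -0.011, -0.015, 0, 0, 0.15]
    - [0.016, -0.014, -0.015, 0, 0, 0.15]
    - [0.014, -0.016, -0.016, 0, 0, 0.15]
    - [0.011, -0.018, -0.015, 0, 0, 0.149]
    - [0.008, -0.02, -0.016, 0, 0, 0.15]

```text
time_s: 14.25
tcp_pos: [0.4998, 0.0498, 0.2998]
eef_rot: [180.0, -0.2, -170.3]
contact_force: [-0.1, -0.2, -3.1]
gripper_width: 0.0235
gripper_force: 59.3
```

Run:
```python
from h import *
s=r.capture("scene")[:,:,::-1]
st=r.get_state();print(st["gripper_width"],st["contact_force"],st["moment"],st["tcp_pos"],st["eef_rot"])
p=st["tcp_pos"];R=Ro.from_euler("xyz",st["eef_rot"],degrees=True)
q=proj("scene",p).ravel();x0,y0=int(q[0])-40,int(q[1])-30;print(x0,y0)
cv2.imwrite("pics/f.png",cv2.convertScaleAbs(cv2.resize(s[y0:y0+75,x0:x0+80],None,fx=8,fy=8,interpolation=cv2.INTER_CUBIC),alpha=1.5))
for z in(-.037,0,.0154,.0554,.0754):print(z,((proj("scene",p+R.apply([0,0,z]))-[x0,y0]+.5)*8-.5))
print(proj("scene",p+R.apply([0,.01,.0754]))-proj("scene",p+R.apply([0,0,.0754])))
```

```text
0.023607170627855823 [ 0.24641294 -1.27554189 -1.50077285] [-0.15262626 -0.28192153  0.01482204] [0.50010578 0.04903923 0.30099777] [-1.79987947e+02 -1.09091137e-01 -1.70727619e+02]
253 90
-0.037 [[343.94110489 125.93809804]]
0 [[329.87844026 249.11823786]]
0.0154 [[324.26358137 298.20204301]]
0.0554 [[310.29173988 420.09908154]]
0.0754 [[303.62002625 478.18588372]]
[[4.68187879 0.10335466]]
```

View pics/f.png

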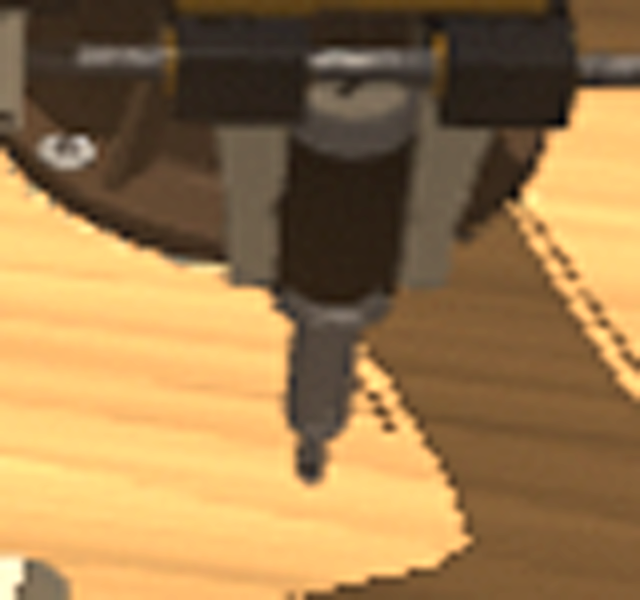

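At 40 N squeeze the tester snapped square: width 23.6 mm, tip at (310,478) against a predicted (304,478). Move to 30 mm above the circle.

Run:
```python
from h import *
print(SPOT)
plan([(SPOT+(.0754+.03)*a,down(-165,a))],ang=5,step=.045)
```

```text
[ 0.52192418 -0.26327509  0.11790601]
[0.016, -0.079, 0.021, -0.004, -0.042, -0.012]
[0.018, -0.079, 0.02, -0.004, -0.042, -0.012]
[0.02, -0.079, 0.019, -0.004, -0.042, -0.012]
[0.022, -0.079, 0.018, -0.004, -0.042, -0.012]
[0.023, -0.079, 0.016, -0.004, -0.042, -0.012]
[0.025, -0.078, 0.015, -0.004, -0.042, -0.011]
[0.027, -0.078, 0.013, -0.004, -0.041, -0.012]
[0.028, -0.078, 0.012, -0.004, -0.042, -0.011]
-- [ 0.4873 -0.2743  0.2168] [ 179.    20.1 -165.2]
```

Call:
carry_out:
  targets:
    - [0.016, -0.079, 0.021, -0.004, -0.042, -0.012]
    - [0.018, -0.079, 0.02, -0.004, -0.042, -0.012]
    - [0.02, -0.079, 0.019, -0.004, -0.042, -0.012]
    - [0.022, -0.079, 0.018, -0.004, -0.042, -0.012]
    - [0.023, -0.079, 0.016, -0.004, -0.042, -0.012]

```text
time_s: 14.92
tcp_pos: [0.4943, -0.1529, 0.2466]
eef_rot: [179.2, 12.6, -166.3]
contact_force: [0.3, 0.5, -3.5]
gripper_width: 0.0238
gripper_force: 59.3
```

Call:
carry_out:
  targets:
    - [0.025, -0.078, 0.015, -0.004, -0.042, -0.011]
    - [0.027, -0.078, 0.013, -0.004, -0.041, -0.012]
    - [0.028, -0.078, 0.012, -0.004, -0.042, -0.011]
    - [0, 0, 0, 0, 0, 0]
    - [0, 0, 0, 0, 0, 0]

```text
time_s: 15.55
tcp_pos: [0.4912, -0.2731, 0.2155]
eef_rot: [178.9, 20.0, -164.5]
contact_force: [-0.2, 0.1, -2.9]
gripper_width: 0.0233
gripper_force: 59.3
```

Run:
```python
from h import *
plan([(SPOT+(.0754+.01)*a,down(-165,a))],step=.01)
s=r.capture("scene")[:,:,::-1]
st=r.get_state();p=st["tcp_pos"];R=Ro.from_euler("xyz",st["eef_rot"],degrees=True)
print(st["tcp_pos"],st["eef_rot"],st["contact_force"],st["gripper_width"],a@st["contact_force"])
x0,y0=130,130
cv2.imwrite("pics/g.png",cv2.convertScaleAbs(cv2.resize(s[y0:y0+60,x0:x0+60],None,fx=10,fy=10,interpolation=cv2.INTER_CUBIC),alpha=1.5))
for z in(.0154,.0554,.0754):print(z,((proj("scene",p+R.apply([0,0,z]))-[x0,y0]+.5)*10-.5))
print("spot",(proj("scene",SPOT)-[x0,y0]+.5)*10-.5)
```

```text
[0.003, 0.0, 0.017, 0.003, 0.0, 0.005]
[0.003, 0.0, 0.018, 0.003, 0.0, 0.005]
-- [ 0.4941 -0.2719  0.198 ] [ 179.1   20.  -165.1]
[ 0.49154886 -0.27250495  0.21595027] [ 178.95697711   20.05375388 -164.43148167] [ 0.18093967  0.76793739 -2.21454423] 0.023548372843629158 -2.219043273889471
0.0154 [[195.1645445   93.07525092]]
0.0554 [[219.17251007 257.86736384]]
0.0754 [[230.91209386 338.09306537]]
spot [[243.57023358 440.29146196]]
```

View pics/g.png

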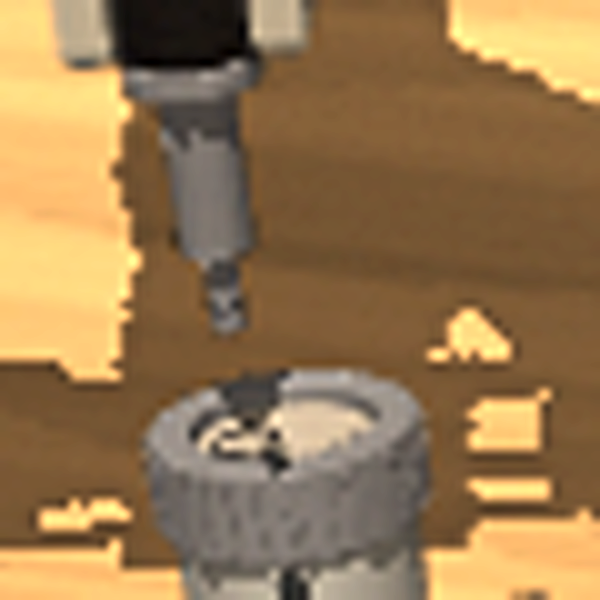

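Tip at (228,330), circle at (243,437) and predicted at (244,440), so they line up along the axis. Approach to a 10 mm gap.

Call:
carry_out:
  targets:
    - [0.003, 0, 0.01, 0.003, 0, 0.005]
    - [0.003, 0, 0.01, 0.003, 0, 0.005]
    - [0.001, 0, 0.015, 0, 0, 0]
    - [0, 0, 0, 0, 0, 0]
    - [0, 0, 0, 0, 0, 0]

```text
time_s: 16.23
tcp_pos: [0.4946, -0.2721, 0.1992]
eef_rot: [179.1, 20.1, -165.1]
contact_force: [-0.1, -0.2, -2.4]
gripper_width: 0.0236
gripper_force: 59.3
```

```bash
cat > t.py <<'E'
from h import *
import time
v=[];w=[];F=[]
for k in range(8):
    r.capture("scene");st=r.get_state();R=Ro.from_euler("xyz",st["eef_rot"],degrees=True)
    T=st["tcp_pos"]+R.apply([0,0,.0754])-SPOT;v.append([T@ex,T@ey,T@a]);F.append(st["contact_force"]@a);w.append(np.degrees(np.arccos(-R.apply([0,0,1])@a)))
print("tip ex,ey,a mm",np.mean(v,0)*1e3,np.std(v,0)*1e3,"F",np.mean(F),np.std(F),"tilt",np.mean(w),st["time_s"])
print("tool y in ex,ey",R.apply([0,1,0])@ex,R.apply([0,1,0])@ey,"tool x",R.apply([1,0,0])@ex,R.apply([1,0,0])@ey)
E
python3 t.py
```

```text
tip ex,ey,a mm [ 0.94488185 -0.35139323 10.96420435] [0.0613288  0.03090724 0.04030193] F -2.7287761484704207 0.4828805789696027 tilt 0.13435857322691513 16.625
tool y in ex,ey 0.04469079397946894 0.9990000202403694 tool x -0.9989993064674746 0.04468838422105404
```

Call:
carry_out:
  targets:
    - [0, 0, 0.008, 0, 0, 0]
    - [0, 0, 0.006, 0, 0, 0]
    - [0, 0, 0, 0, 0, 0]
    - [0, 0, 0, 0, 0, 0]

```text
time_s: 17.12
tcp_pos: [0.4967, -0.2714, 0.1925]
eef_rot: [179.1, 20.1, -165.1]
contact_force: [0.3, 0.2, -3.4]
gripper_width: 0.0237
gripper_force: 59.3
```

```bash
python3 t.py|head -1
```

```text
tip ex,ey,a mm [ 0.90872538 -0.26448123  3.8780867 ] [0.02641478 0.01876079 0.03202629] F -2.773351207832998 0.6100665722900256 tilt 0.12486939810113287 17.525
```

Call:
carry_out:
  targets:
    - [0, 0, 0.002, 0, 0, 0]
    - [0, 0, 0.002, 0, 0, 0]
    - [0, 0, 0, 0, 0, 0]
    - [0, 0, 0, 0, 0, 0]

```text
time_s: 18.02
tcp_pos: [0.4974, -0.2712, 0.1907]
eef_rot: [179.1, 20.1, -165.1]
contact_force: [-0.5, 0.0, -3.3]
gripper_width: 0.0238
gripper_force: 59.3
```

```bash
python3 t.py|head -1
```

```text
tip ex,ey,a mm [ 0.86510226 -0.24376444  1.81765474] [0.01222447 0.01218142 0.01400445] F -2.7213378900102683 0.6487010247805087 tilt 0.11845918952229034 18.425
```

Call:
carry_out:
  targets:
    - [0, 0, 0.002, 0, 0, 0]
    - [0, 0, 0.002, 0, 0, 0]
    - [0, 0, 0, 0, 0, 0]
    - [0, 0, 0, 0, 0, 0]

```text
time_s: 18.92
tcp_pos: [0.4981, -0.271, 0.1888]
eef_rot: [179.1, 20.1, -165.1]
contact_force: [-0.4, 0.3, -3.2]
gripper_width: 0.0238
gripper_force: 59.3
```

```bash
python3 t.py|head -1
```

```text
tip ex,ey,a mm [ 0.87636769 -0.2445834  -0.17958282] [0.0109795  0.01314872 0.01060832] F -2.8496818091732385 0.6600223047262588 tilt 0.1192530172983864 19.325
```

Call:
carry_out:
  targets:
    - [0, 0, 0.002, 0, 0, 0]
    - [0, 0, 0.002, 0, 0, 0]
    - [0, 0, 0, 0, 0, 0]
    - [0, 0, 0, 0, 0, 0]

```text
time_s: 19.82
tcp_pos: [0.4987, -0.2708, 0.1869]
eef_rot: [179.1, 20.1, -165.1]
contact_force: [-0.6, 0.5, -3.4]
gripper_width: 0.0237
gripper_force: 59.3
```

```bash
python3 t.py|head -1
```

```text
tip ex,ey,a mm [ 0.86851756 -0.25071474 -2.1733246 ] [0.01412725 0.01615433 0.01469591] F -2.8865634702364047 0.5371551613798238 tilt 0.11918047250050173 20.225
```

Call:
carry_out:
  targets:
    - [0, 0, 0.002, 0, 0, 0]
    - [0, 0, 0.002, 0, 0, 0]
    - [0, 0, 0, 0, 0, 0]
    - [0, 0, 0, 0, 0, 0]

```text
time_s: 20.72
tcp_pos: [0.4993, -0.2706, 0.1851]
eef_rot: [179.1, 20.1, -165.1]
contact_force: [-0.8, 0.0, -1.7]
gripper_width: 0.0239
gripper_force: 59.3
```

```bash
python3 t.py|head -1
```

```text
tip ex,ey,a mm [ 0.8755228  -0.24566393 -4.15040721] [0.03142755 0.01034513 0.01106075] F -1.7251540220993418 0.29367584697685256 tilt 0.11919890237359865 21.125
```

Call:
carry_out:
  targets:
    - [0, 0, 0.002, 0, 0, 0]
    - [0, 0, 0.002, 0, 0, 0]
    - [0, 0, 0, 0, 0, 0]
    - [0, 0, 0, 0, 0, 0]

```text
time_s: 21.62
tcp_pos: [0.5, -0.2704, 0.1832]
eef_rot: [179.1, 20.1, -165.1]
contact_force: [-1.3, 0.4, -1.9]
gripper_width: 0.0237
gripper_force: 59.3
```

```bash
python3 t.py|head -1
```

```text
tip ex,ey,a mm [ 0.89713153 -0.25540939 -6.16612556] [0.01413323 0.01560471 0.0191433 ] F -0.7135913121684507 0.2992173747065117 tilt 0.12051841907550134 22.025
```

Call:
carry_out:
  targets:
    - [0, 0, 0.002, 0, 0, 0]
    - [0, 0, 0.002, 0, 0, 0]
    - [0, 0, 0, 0, 0, 0]
    - [0, 0, 0, 0, 0, 0]

```text
time_s: 22.52
tcp_pos: [0.5007, -0.2702, 0.1813]
eef_rot: [179.1, 20.1, -165.1]
contact_force: [-1.6, 0.4, -0.1]
gripper_width: 0.0236
gripper_force: 59.3
```

```bash
python3 t.py|head -1
```

```text
tip ex,ey,a mm [ 0.90861298 -0.27633561 -8.15194145] [0.01748871 0.01544418 0.01486843] F 0.15481313501883376 0.3926036690330946 tilt 0.12278010216978223 22.925
```

Call:
carry_out:
  targets:
    - [0, 0, 0.002, 0, 0, 0]
    - [0, 0, 0.002, 0, 0, 0]
    - [0, 0, 0, 0, 0, 0]
    - [0, 0, 0, 0, 0, 0]

```text
time_s: 23.42
tcp_pos: [0.5014, -0.27, 0.1795]
eef_rot: [179.1, 20.1, -165.1]
contact_force: [-1.7, 0.5, 0.3]
gripper_width: 0.0237
gripper_force: 59.3
```

```bash
python3 t.py|head -1
python3 - <<'E'
from h import *
s=r.capture("scene")[:,:,::-1];x0,y0=130,130
cv2.imwrite("pics/h.png",cv2.convertScaleAbs(cv2.resize(s[y0:y0+60,x0:x0+60],None,fx=10,fy=10,interpolation=cv2.INTER_CUBIC),alpha=1.5))
E
```

```text
tip ex,ey,a mm [  0.91349405  -0.28613297 -10.14932125] [0.02002861 0.01260405 0.02067049] F 1.3322312082174348 0.38675625454776985 tilt 0.12295985592723227 23.825
```

The force rose 4.1 N over the 6 mm of travel since contact. That puts the plunger at about halfway, with the tester steady and square to the disc.

```bash
python3 -c "
from plant import r
print(r.close_job())"
```

```text
the job is handed in; nothing more can be done
None
```

The ring cap is screwed home, and the tester is still in the gripper, pressed square near the centre of the circle at about 4 N with the plunger about halfway in; I handed the job in with no verdict returned. The tip's position on the circle is from calculation (I expect within about 3 mm), because I had no views left to check it by eye.

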